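Swing the pressing arm over its floor strip and bring it to rest

ROBOT

A 6-joint arm with a two-finger parallel gripper is mounted at the origin on the work surface. World frame = base frame: x ahead of the robot, y to its left, z up, the work surface at z = 0. Lengths are in m, angles in degrees, forces in N, time in s.
With the tool pointing down it reaches from about 0.4 to 0.825 m from the base axis. Payload 7 kg.
Tool frame: the origin (TCP) lies at the centre of the arm's flange, where the gripper is bolted on; the fingertips stand 178 mm ahead of it and the grasp point (between the pads) lies 159 mm ahead of it; z points along the fingers, y is the line along which they close (so a half turn about z gives the same grasp; the last joint's range is limited). The gripper opens to 88 mm and grips with 3 to 60 N. Pads are 19 mm wide; open, the fingers measure 130 mm over their backs; the gripper's body (78 mm by 193 mm) begins 47 mm behind the grasp point.
Start: joints at [87.897, 20.546, 0.682, 0, -70.136, -16.507], TCP at [0.215, 0.64, 0.405] pointing down, gripper open.
Joint ranges: [-176.03, 176.03], [-82.01, 121.73], [-58.28, 71.71], [-173.87, 95.51], [-174.79, -0.11], [-173.66, 173.66]. Speed limits (degrees/s): [136.94, 136.94, 172.46, 180, 180, 180].

INTERFACE

Orientations are given as [roll, pitch, yaw] about the fixed x, y, z axes, in that order (R = Rz(yaw) Ry(pitch) Rx(roll)).
In Python, from plant import telemetry, snapshot, workorder, nets gives the robot as it stands.
- The arm moves only by the shell command python3 -m creep 'ROWS'. ROWS is JSON, a list that holds one entry, the list of rows, each a list of 5 numbers: the shift along the tool's x, y, z normalised to -1 to 1, where 1 is 0.2 m, then the turn about the tool's z normalised to -1 to 1, where 1 is pi/2 rad, then the opening, from 0 (shut) to 1 (fully open). In form: [[[x, y, z, spin, hand], ...]]. A call has 1 to 8 rows; each row shifts and turns the commanded pose from where the row before left it, along the tool's axes as they then stand; what a row does not reach is not made up. A row lasts 1/12 s, in which the tool goes at most 41.7 mm and 7.16 degrees, less where a joint would pass 70% of its speed; a pose out of reach is approached as far as the arm can. A call with a number of a shift or a turn outside -1 to 1 is refused whole. A call with a gripper value outside its range is refused whole. The fingers move at their own pace and stop on an object; the grip force is fixed at half the most. Time passes only in rows, so rows that do not move let the fingers close. It gives the time, the measured TCP pose, the force, the opening and the grip force at its end, in the units of the state.
- telemetry.get_obs(): the state, without advancing time (a new reading comes with each control period).
- snapshot(name): name is "scene" or "top"; returns a dict with "frame" (420x560x3 uint8, red, green, blue), "fx", "fy", "cx", "cy" (pixels), "rvec" (rotation vector, rad) and "tvec" (3), from world to camera coordinates, as OpenCV has them. Camera axes: x right, y down, z forward; pixel columns grow to the right and rows downward; lengths in m; the calibration is good to about 2 mm. A picture is of the moment at which its call begins. There is no depth.
- workorder.close_job(): hands the job in; it is judged then, once.
Trained networks look in a picture, given as the dict that the camera call returned (one of the last four; its "shot" number tells which), for a name from the list of things; names that differ only in an ending like _2 or _b are one class to them, and where a whole thing is asked for, a point or a joint stands for the part that bears it (a point fixed in the world has none). Each returns a list of dicts, best first, with "confidence" (0 to 1); they miss things now and then, are a little off and sometimes report something else, mostly with a low value. They report only what shows in the picture. A call takes as long as a camera call.
- nets.find_in(picture, query): "uv" ([column, row] in pixels, amid what is visible of it).
- nets.masks_of(picture, query): "region" (420x560 bool, what is visible of it) and "uv" ([column, row] in pixels, amid what is visible of it).
- nets.landmark_of(picture, query): "uv" ([column, row] in pixels: a listed point, or the origin of a listed thing).
The state is a dict: "clock": time; "joint_pos": joint angles; "qvel": joint speeds; "tau": joint torques, N m; "tool_pos": TCP position; "orientation": TCP orientation; "force": force on the tool from outside, world axes, zero at the start; "moment": the same for the moment, N m; "opening": finger opening in m; "gripper_force": force on a finger pad.
Only numpy, scipy, OpenCV 4.12 (cv2) and the standard library are available. Lean on these libraries where they do the work, as an engineer would, in place of code of your own. Each camera call takes 0.05 s, during which the arm holds its last target. There are 200 camera calls.

TASK

Swing the heavy pressing arm round on its column until it stands lengthwise over the steel strip on the table, stop it there, and leave it standing still with nothing touching it. Push it only by the rubber bumper rails on its long sides and go gently: do not swing it fast, bump it hard or let it run into its end stops, and do not touch its clean white pressing plate (the top and the nose). Leave the iron, the box of pegs, the brush and the mug where they are.

Things in the scene. Friction and masses are not known exactly. Their poses are not given: they have to be found in the camera images.
- middle_stud (a point): flat brass stud (24 mm) set in the table 385 mm straight out from the column; its +x points to the hinge axis. It marks the middle of the arm's travel, whose end stops lie 0.7 rad to either side. The arm starts on the stud's +y side (robot's left); the strip on its -y side or at it. The arm turns nearly free: damping 0.008 N m s/rad, dry friction 0.0007 N m, so it coasts far.
- boom: the pressing arm: aluminium beam 465 mm long from the axis, 100 mm wide, from 100 to 145 mm above the table, with a round hub. Origin 300 mm from the hinge axis on the underside's middle line; the hinge lies along its own +x, the nose along -x. With fittings nominally 4.5 kg, 0.28 kg m2 about the axis, true values within 30 percent. 164 mm wide over its rubber side rails: too wide to grip.
- rail_left (a point): middle of the outer face of the black rubber bumper rail on the arm's +y side (the robot's left), 82 mm from the arm's long axis, 325 mm from the hinge axis, 122 mm above the table. The rail is 240 mm long (205 to 445 mm from the axis) and 36 mm high; sprung inwards, 120 N/m, 20 mm travel, hardly damped: the arm bounces off what it runs into.
- rail_right (a point): the same on the arm's -y side: a like rubber rail, sprung alike
- plate: the clean white ceramic pressing plate fixed on the arm: 84 mm wide, on the whole top of the arm (to 155 mm above the table) and down over the nose end face (to 474 mm from the axis). Not to be touched. Same origin and axes as the arm.
- boom_nose (a point): centre of the arm's nose end face, on its long axis, 474 mm from the hinge axis, 122 mm above the table; axes as the arm's: the hinge axis lies 474 mm back along its +x
- strip_mid (a point): point on the middle line of the flat steel strip on the table (30 mm wide, 5 mm thick), on its top, 385 mm from the hinge axis. The strip runs straight out from the column, below the arm's height, to a round disc (44 mm wide, 16 mm high) at 560 mm from the axis, beyond the nose's reach. Its +x points to the hinge axis; the arm is in place when its own +x points the same way.
- iron: steam iron lying flat, 240 x 100 mm, 130 mm tall, at the near right; origin under its centre
- pegs: open clear box of clothes pegs, 140 x 100 mm, 45 mm tall, at the right; origin under its centre
- mug: white mug, 80 mm across, 90 mm tall, at the left; origin under its centre
- lintbrush: flat brush with a wooden handle lying on the table at the near left, 190 mm long, 20 mm high; origin under about its middle

How it is judged (in metres and radians):
On the way:
1. the arm stands over the strip, at rest and not touched by the robot, for 2.5 s (angle between the x axis of boom_nose and the x axis of strip_mid, either way round below 0.1 rad and angular speed of boom below 0.035 rad/s and not (contact force between the arm and boom above 0.1 N) and not (contact force between the fingers and boom above 0.1 N)), for 2.5 s.
At the end, for the whole second after the job is handed in: The arm's long axis is within 0.1 rad of the strip's, it turns slower than 0.035 rad/s, and the robot does not touch it, for 2.5 s and again through the last second (all of step 1).
It fails at once if the arm is swung faster than 0.7 rad/s (angular speed of boom above 0.7 rad/s).
It fails at once if the arm runs into an end stop (over 0.67 rad from the middle of its travel) (angle between the x axis of boom_nose and the x axis of middle_stud, either way round above 0.67 rad).
It fails at once if the robot bumps the arm with more than 20 N (contact force between any of the fingers, the arm and boom above 20 N).
It fails at once if the robot touches the white pressing plate (contact force between any of the fingers, the arm and plate above 1 N).
It fails at once if a thing standing by is moved by more than 30 mm (distance of any of iron, pegs, mug, lintbrush from where it was at the start of the episode above 0.03 m).
It also fails if it takes over 38 s, if anything falls off the work surface, if the arm or the gripper's body presses on something with over 40 N, if the wrist force passes 120 N, or if a joint passes its speed limit or range.

## Working session

There is one attempt and no reset: what is moved stays moved. The work goes in short steps, Python scripts to look and compute and a shell command to move; the robot and the scene stay as the last step left them, time stands still between calls to the robot, and variables do not carry over. Pictures are saved under pics/ and viewed, at most 10 in all, crops included, and the job is handed in when it is done.

```bash
ls; mkdir -p pics; cat > h.py <<'E'
import numpy as np, cv2
from plant import telemetry, snapshot, workorder, nets
def ray(p,uv,z):
    R=cv2.Rodrigues(np.array(p["rvec"],float))[0]; t=np.array(p["tvec"],float).ravel()
    d=R.T@np.array([(uv[0]-p["cx"])/p["fx"],(uv[1]-p["cy"])/p["fy"],1.]); c=-R.T@t
    return c+d*(z-c[2])/d[2]
def save(p,n): cv2.imwrite("pics/"+n,p["frame"][:,:,::-1])
Z=dict(middle_stud=0,strip_mid=.005,boom_nose=.122,rail_left=.122,rail_right=.122,boom=.1,iron=0,pegs=0,mug=0,lintbrush=0)
E
python3 - <<'E'
from h import *
print(telemetry.get_obs())
for n in("top","scene"):
    p=snapshot(n); save(p,n+"0.png")
    for q in Z:
        for r in nets.landmark_of(p,q)[:2]: print(n,q,np.round(r["uv"],1),round(r["confidence"],2),np.round(ray(p,r["uv"],Z[q]),4))
E
```

```text
pics
{'clock': 0.0, 'joint_pos': array([ 8.78970443e+01,  2.05913813e+01,  6.34341776e-01, -2.06827909e-02,
       -7.01356021e+01, -1.65061110e+01]), 'qvel': array([-0.01614249,  0.00615208,  0.00694426,  0.14773495, -0.01422428,
        0.02071122]), 'tau': array([-1.81729833e-03, -5.82709551e+01,  2.93066347e+01,  6.99767813e+00,
        7.04115533e-03, -1.54875320e-04]), 'tool_pos': array([0.21534468, 0.63952517, 0.4037256 ]), 'orientation': array([ 1.79905652e+02, -7.68183375e-03, -1.86161040e+01]), 'force': array([0.12000097, 0.21931842, 0.30185336]), 'moment': array([-0.00152678, -0.05369923,  0.00274926]), 'gripper_force': 0.0, 'opening': 0.0874852420591211}
top middle_stud [297.5 204.7] 0.87 [ 0.5263 -0.0476 -0.    ]
top strip_mid [309. 205.] 0.91 [ 0.5244 -0.0832  0.005 ]
top boom_nose [211.5 213.5] 0.95 [0.4836 0.1982 0.122 ]
top rail_left [447.1 235.3] 0.69 [ 0.4205 -0.4553  0.122 ]
top rail_left [211.6 153.6] 0.55 [0.6563 0.2015 0.122 ]
top rail_right [264.4 176.4] 0.93 [0.5891 0.0503 0.122 ]
top boom [243.3 159.1] 0.97 [0.6458 0.1129 0.1   ]
top iron [444.7 235.8] 0.64 
[... 326 characters left out ...]
0.5145 0.    ]
scene middle_stud [284.4 238.7] 0.67 [ 0.5156 -0.0431  0.    ]
scene strip_mid [278.3 247.1] 0.7 [ 0.5249 -0.0794  0.005 ]
scene boom_nose [328.9 169.9] 0.76 [0.4864 0.1844 0.122 ]
scene rail_left [373.9 200.3] 0.86 [0.6592 0.1975 0.122 ]
scene rail_right [326.3 211.7] 0.88 [0.5843 0.0653 0.122 ]
scene boom [351.9 215.4] 0.71 [0.6404 0.1216 0.1   ]
scene iron [150.2 321.1] 0.93 [ 0.4314 -0.5057  0.    ]
scene pegs [230.1 332. ] 0.85 [ 0.6182 -0.3641  0.    ]
scene mug [386.1 138.7] 0.67 [0.4873 0.5089 0.    ]
scene mug [372.7 198.1] 0.33 [0.6168 0.2756 0.    ]
scene lintbrush [151.6 318.4] 0.75 [ 0.4277 -0.4981  0.    ]
scene lintbrush [351.2 217. ] 0.71 [0.6138 0.1686 0.    ]
```

View pics/top0.png

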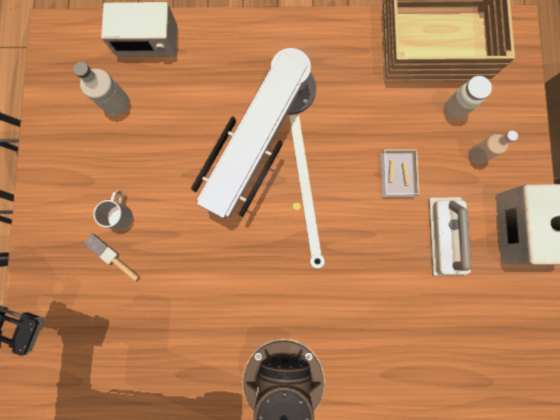

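View pics/scene0.png

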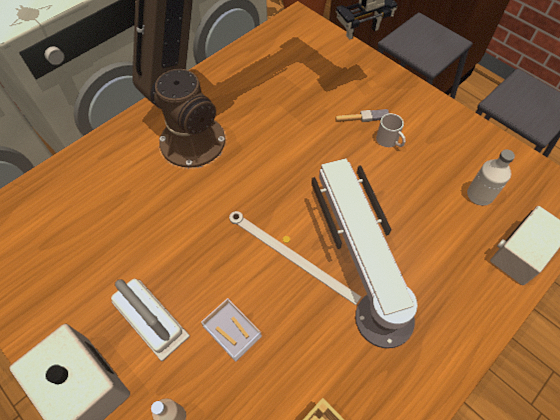

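The pictures show the boom with its nose at about (217,205) in the top view and its hub at (290,70). The strip runs from (296,117) to its disc at (317,261), the stud is at (297,206), and the mug and brush lie clear on the left. Next I'll fit the geometry.

```bash
cat >> h.py <<'E'
from scipy.optimize import least_squares
def proj(p,X): return cv2.projectPoints(np.array(X,float).reshape(-1,3),np.array(p["rvec"],float),np.array(p["tvec"],float),np.array([[p["fx"],0,p["cx"]],[0,p["fy"],p["cy"]],[0,0,1.]]),None)[0][:,0]
def pts(A,a):  # a = angle of axis->nose direction measured from world -x, + toward +y
    d=np.array([-np.cos(a),np.sin(a)]); n=np.array([np.sin(a),np.cos(a)])
    f=lambda r,s,z:[*(A+d*r+n*s),z]
    return dict(boom_nose=f(.474,0,.122),rail_left=f(.325,.082,.122),rail_right=f(.325,-.082,.122),boom=f(.3,0,.1))
def boom_obs(p):
    return [(p,q,r["uv"],r["confidence"]) for q in("boom_nose","rail_left","rail_right","boom") for r in nets.landmark_of(p,q)[:1] if r["confidence"]>.5]
def fit_angle(A,obs,a0=.3):
    fn=lambda v:np.concatenate([(proj(p,pts(A,v[0])[q])[0]-uv)*c for p,q,uv,c in obs])
    s=least_squares(fn,[a0],loss="soft_l1",f_scale=3); return s.x[0],np.abs(s.fun).mean()
E
python3 - <<'E'
from h import *
P=[snapshot("top"),snapshot("scene")]
bo=[];st=[]
for p in P:
    bo+=boom_obs(p)
    for q in("middle_stud","strip_mid"): st+=[(p,q,r["uv"]) for r in nets.landmark_of(p,q)[:1]]
m=nets.masks_of(P[0],"strip_mid")
print([(r["confidence"],r["region"].sum(),r["uv"]) for r in m][:2])
disc=[(P[0],np.array([317,261.])),(P[1],np.array([236,217.]))]
for p,uv in disc: print("disc",ray(p,uv,.016))
def fn(v):
    A=v[:2]; u=lambda a:np.array([-np.cos(a),np.sin(a)]); r=[]
    for p,q,uv,c in bo: r.append((proj(p,pts(A,v[2])[q])[0]-uv)*c)
    for p,q,uv in st: r.append(proj(p,[*(A+.385*u(v[3 if q[0]=="s" else 4])),.005 if q[0]=="s" else 0])[0]-uv)
    for p,uv in disc: r.append(proj(p,[*(A+.56*u(v[3])),.016])[0]-uv)
    return np.concatenate(r)
s=least_squares(fn,[.9,-.03,.48,-.13,0],loss="soft_l1",f_scale=2)
print("axis,boom,strip,stud",np.round(s.x,4)); print(np.round(s.fun.reshape(-1,2),1).tolist())
A=s.x[:2];a=s.x[2]
d=np.array([-np.cos(a),np.sin(a)]); n=np.array([np.sin(a),np.cos(a)])
c=A+.38*d+.082*n; print("contact",c,"n",n)
E
```

```text
[(0.78, np.int64(1629), [304.6, 197.9]), (0.5, np.int64(8773), [256.2, 135.1])]
disc [ 0.35153127 -0.10439515  0.016     ]
disc [ 0.35516459 -0.10403515  0.016     ]
axis,boom,strip,stud [ 0.9105 -0.0182  0.4683 -0.1482 -0.068 ]
[[1.4, -0.4], [-0.1, -1.3], [-0.8, 1.7], [-0.9, 1.6], [0.5, -0.8], [0.9, -0.0], [-1.5, 0.7], [-0.1, -0.7], [-1.3, -0.5], [43.6, 21.1], [-0.6, 1.2], [0.6, 2.0], [-1.2, -1.7], [1.0, -0.3]]
contact [0.60845104 0.22652351] n [0.45133048 0.89235688]
```

```bash
python3 -m creep '[[[0.18,0.07,0,0,0],[0.18,0.07,0,0,0],[0.18,0.07,0,0,0],[0.18,0.07,0,0,0],[0.18,0.07,0,0,0],[0.18,0.07,0,0,0],[0.18,0.07,0,0,0],[0.18,0.07,0,0,0]]]'; python3 -m creep '[[[0.18,0.07,0,0,0],[0.18,0.07,0,0,0],[0.18,0.07,0,0,0],[0.18,0.07,0,0,0],[0.18,0.07,0,0,0],[0.18,0.07,0,0,0],[0,0,0,0,0],[0,0,0,0,0]]]'
```

```text
clock: 2.52
tool_pos: [0.4538, 0.4402, 0.405]
orientation: [-180.0, -0.0, -18.6]
force: [0.7, 1.4, 0.0]
opening: 0.0396
gripper_force: 0.0
clock: 3.18
tool_pos: [0.6321, 0.2911, 0.4039]
orientation: [180.0, 0.0, -18.8]
force: [-0.8, -0.4, -0.5]
opening: 0.0004
gripper_force: 0.0
```

```bash
python3 -m creep '[[[0,0,0.14,0,0],[0,0,0.14,0,0],[0,0,0.14,0,0],[0,0,0.14,0,0],[0,0.05,0,0,0],[0,0.05,0,0,0],[0,0.05,0,0,0],[0,0.03,0,0,0]]]'; python3 -m creep '[[[0,0.004,0,0,0],[0,0.008,0,0,0],[0,0.012,0,0,0],[0,0.016,0,0,0]]]';python3 - <<'E'
from h import *
A=np.array([.9105,-.0182]); p=snapshot("top"); save(p,"top1.png")
a,e=fit_angle(A,boom_obs(p),.46); o=telemetry.get_obs(); print(a,e,o["tool_pos"],o["clock"],o["force"])
E
```

```text
clock: 3.85
tool_pos: [0.6189, 0.2582, 0.2951]
orientation: [-179.9, -0.1, -18.6]
force: [-1.2, 0.6, 0.8]
opening: 0.0005
gripper_force: 0.0
clock: 4.18
tool_pos: [0.6166, 0.2515, 0.2933]
orientation: [-179.9, -0.0, -18.6]
force: [0.2, 0.3, 0.7]
opening: 0.0
gripper_force: 0.0
0.474499067094527 1.0098797080094424 [0.61653273 0.25149547 0.29261028] 4.4333 [-0.13683002 -0.05795764  0.34348876]
```

View pics/top1.png

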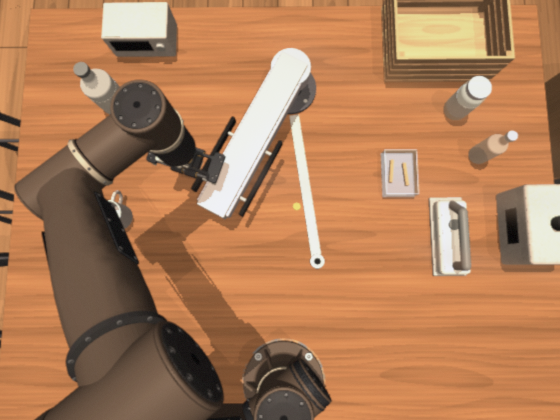

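The top view shows the fingers about 5 mm off the left rail at (215,160), with nothing else touched. Starting a gentle ramp push.

```bash
cat > ang.py <<'E'
import sys
from h import *
A=np.array([.9105,-.0182]); v=[]
for i in range(int(sys.argv[1])):
    t=telemetry.get_obs()["clock"]; p=snapshot(sys.argv[2])
    ob=[(p,q,r["uv"],r["confidence"]) for q in("boom_nose","rail_right","boom")[:int(sys.argv[3])] for r in nets.landmark_of(p,q)[:1]]
    a,e=fit_angle(A,ob,.2); v.append((t,a)); print(round(t,3),round(a,4),"err",round(e,1))
if len(v)>1: print("omega",np.polyfit(*np.array(v).T,1)[0])
o=telemetry.get_obs(); print(o["clock"],o["tool_pos"],o["force"])
E
python3 -m creep '[[[0,0.012,0,0,0],[0,0.014,0,0,0],[0,0.016,0,0,0],[0,0.018,0,0,0],[0,0.02,0,0,0],[0,0.022,0,0,0],[0,0.022,0,0,0],[0,0.022,0,0,0]]]'; python3 ang.py 1 scene 2
```

```text
clock: 5.1
tool_pos: [0.607, 0.2232, 0.2927]
orientation: [180.0, -0.0, -18.6]
force: [-0.3, -0.2, 0.1]
opening: 0.0006
gripper_force: 0.0
5.1 0.4173 err 0.9
5.25 [0.60706627 0.22323515 0.29277323] [-0.21715372  0.55772675  0.1340911 ]
```

```bash
python3 -m creep '[[[0,0.02,0,0,0],[0,0.015,0,0,0],[0,-0.05,0,0,0]]]'; python3 ang.py 3 scene 2
```

```text
clock: 5.5
tool_pos: [0.6075, 0.2251, 0.2927]
orientation: [180.0, 0.0, -18.7]
force: [0.1, -0.1, 0.1]
opening: 0.0008
gripper_force: 0.0
5.5 0.3236 err 0.7
5.65 0.2788 err 0.7
5.8 0.2387 err 1.1
omega -0.28283741915309085
5.95 [0.60807906 0.22653382 0.29264304] [-0.12543897 -0.24875443 -0.47872835]
```

```bash
python3 -m creep '[[[0.03,0.09,-0.17,0,0],[0.03,0.09,-0.17,0,0],[0.065,0.19,0,0,0],[0.065,0.19,0,0,0],[0.065,0.19,0,0,0],[0.065,0.19,0,0,0],[0.065,0.19,0,0,0],[0.065,0.19,0,0,0]]]'; python3 -m creep '[[[0.065,0.19,0,0,0],[0.065,0.19,0,0,0],[0.065,0.19,0,0,0],[0.065,0.19,0,0,0],[0.065,0.19,0,0,0],[0,0.07,0.17,0,0],[0,0,0.17,0,0]]]'; python3 ang.py 1 scene 2
```

```text
clock: 6.62
tool_pos: [0.6087, -0.0542, 0.361]
orientation: [-180.0, -0.0, -18.6]
force: [0.8, 0.2, 0.8]
opening: 0.0005
gripper_force: 0.0
clock: 7.2
tool_pos: [0.6053, -0.2703, 0.2938]
orientation: [-180.0, -0.3, -18.8]
force: [0.7, -0.1, -0.7]
opening: 0.0003
gripper_force: 0.0
7.2 -0.0866 err 15.3
7.35 [ 0.60455017 -0.26674679  0.29029004] [0.14734754 0.75206027 0.99695442]
```

```bash
python3 -m creep '[[[0,-0.15,0,0,0]]]'; python3 - <<'E'
from h import *
A=np.array([.9105,-.0182])
for n in("scene","top"):
    t=telemetry.get_obs()["clock"]; p=snapshot(n); save(p,n+"2.png")
    for q in("boom_nose","boom"):
        for r in nets.landmark_of(p,q)[:1]: print(t,n,q,r["uv"],round(r["confidence"],2),fit_angle(A,[(p,q,r["uv"],1)],-.2))
E
```

```text
clock: 7.43
tool_pos: [0.6147, -0.2407, 0.2938]
orientation: [179.9, 0.0, -18.8]
force: [0.8, 1.1, 0.3]
opening: 0.0005
gripper_force: 0.0
7.4333 scene boom [302.8, 245.4] 0.56 (np.float64(-0.12751197833450825), np.float64(1.729003792877549))
```

View pics/scene2.png

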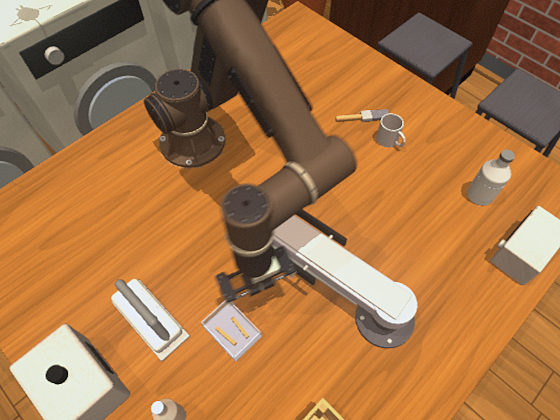

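The scene picture shows the fingers on the table side of the right rail, around (270,270). The plate is partly hidden, but its hub half is visible from (310,250) to (410,300), so I'll track the angle from those white pixels.

```bash
cat > trk.py <<'E'
from h import *
A=np.array([.9105,-.0182])
def track(p,img=None):
    im=(p["frame"] if img is None else img).astype(int)
    w=((im.min(2)>150)&(im.max(2)-im.min(2)<40)).astype(float)
    R,S=np.meshgrid(np.linspace(.10,.25,40),np.linspace(-.075,.075,61))
    best=[]
    ref=np.where(np.abs(S)<.042,1.,-1.)
    for a in np.arange(-.72,.6,.01):
        d=np.array([-np.cos(a),np.sin(a)]); n=np.array([np.sin(a),np.cos(a)])
        X=np.concatenate([A+R.reshape(-1,1)*d+S.reshape(-1,1)*n,np.full((R.size,1),.155)],1)
        u=proj(p,X); v=cv2.remap(w.astype(np.float32),u[:,0].astype(np.float32),u[:,1].astype(np.float32),cv2.INTER_LINEAR).ravel()
        best.append((float((v*ref.ravel()).mean()),a))
    s,a=max(best); near=[(x,y) for x,y in best if abs(y-a)<.055]
    c=np.polyfit([y for x,y in near],[x for x,y in near],2)
    return round(-c[1]/2/c[0],4),round(s,3)
if __name__=="__main__":
    import sys
    v=[]
    for i in range(int(sys.argv[1])):
        for n in sys.argv[2:]:
            t=telemetry.get_obs()["clock"]; p=snapshot(n); r=track(p); v.append((t,r[0])); print(round(t,3),n,r)
    if int(sys.argv[1])>1: print("omega",np.polyfit(*np.array(v).T,1)[0])
    o=telemetry.get_obs(); print(round(o["clock"],3),o["tool_pos"].round(4),o["force"].round(2))
E
python3 - <<'E'
from trk import *
p=snapshot("scene"); print(telemetry.get_obs()["clock"],track(p))
old=cv2.imread("pics/scene2.png")[:,:,::-1]; print("t7.43",track(p,old))
print("start(.468)",track(p,cv2.imread("pics/scene0.png")[:,:,::-1]))
q=snapshot("top");
for f in("top0","top1","top2"): print(f,track(q,cv2.imread("pics/%s.png"%f)[:,:,::-1]))
print(telemetry.get_obs()["clock"],track(q))
E
```

```text
7.7833 (np.float64(-0.2112), 0.454)
t7.43 (np.float64(-0.1481), 0.455)
start(.468) (np.float64(0.4546), 0.454)
top0 (np.float64(0.4359), 0.442)
top1 (np.float64(0.4361), 0.439)
top2 (np.float64(-0.7326), 0.014)
7.8333 (np.float64(-0.7439), 0.014)
```

```bash
python3 -m creep '[[[0,-0.12,0,0,0],[0,0,0,0,0],[0,0,0,0,0]]]'; python3 trk.py 2 scene
```

```text
clock: 8.08
tool_pos: [0.6231, -0.2149, 0.293]
orientation: [-180.0, -0.0, -18.6]
force: [-0.8, 0.8, 0.6]
opening: 0.0003
gripper_force: 0.0
8.083 scene (np.float64(-0.2887), 0.458)
8.133 scene (np.float64(-0.3), 0.457)
omega -0.2259999999999996
8.183 [ 0.6228 -0.2156  0.2928] [-0.17 -0.16 -1.4 ]
```

```bash
python3 -m creep '[[[0,0,0,0,0]]]'; python3 trk.py 2 scene
```

```text
clock: 8.27
tool_pos: [0.6228, -0.2158, 0.2928]
orientation: [180.0, -0.0, -18.6]
force: [2.0, -0.6, 0.8]
opening: 0.0005
gripper_force: 0.4
8.267 scene (np.float64(-0.3284), 0.458)
8.317 scene (np.float64(-0.3369), 0.457)
omega -0.16999999999999907
8.367 [ 0.6229 -0.2158  0.2928] [ 2.22 -1.22 -0.17]
```

```bash
python3 trk.py 3 scene
```

```text
8.367 scene (np.float64(-0.3388), 0.46)
8.417 scene (np.float64(-0.3401), 0.457)
8.467 scene (np.float64(-0.3379), 0.457)
omega 0.008999999999999547
8.517 [ 0.6228 -0.2157  0.2927] [-0.2  -0.89  0.3 ]
```

```bash
python3 -m creep '[[[0,0.2,0,0,0]]]'; python3 trk.py 3 scene
```

```text
clock: 8.6
tool_pos: [0.6119, -0.2496, 0.2928]
orientation: [-180.0, -0.0, -18.3]
force: [0.5, -0.5, 0.9]
opening: 0.0007
gripper_force: 0.0
8.6 scene (np.float64(-0.3203), 0.457)
8.65 scene (np.float64(-0.3113), 0.457)
8.7 scene (np.float64(-0.3092), 0.454)
omega 0.11099999999999761
8.75 [ 0.6092 -0.2548  0.2924] [ 0.25  0.37 -0.74]
```

```bash
python3 -m creep '[[[-0.03,-0.05,-0.18,0,0],[-0.03,-0.05,-0.18,0,0],[-0.115,-0.165,0,0,0],[-0.115,-0.165,0,0,0],[-0.115,-0.165,0,0,0],[-0.115,-0.165,0,0,0],[-0.115,-0.165,0,0,0],[-0.115,-0.165,0,0,0]]]'; python3 -m creep '[[[-0.115,-0.165,0,0,0],[0,0,0.18,0,0],[0,0,0.18,0,0]]]'; python3 trk.py 2 scene
```

```text
clock: 9.42
tool_pos: [0.5365, 0.0032, 0.3648]
orientation: [-180.0, -0.0, -18.6]
force: [1.1, 0.5, -0.1]
opening: 0.0002
gripper_force: 0.0
clock: 9.67
tool_pos: [0.5264, 0.0431, 0.2944]
orientation: [-179.7, -0.3, -18.3]
force: [1.3, -0.3, -0.9]
opening: 0.0004
gripper_force: 0.0
9.667 scene (np.float64(-0.179), 0.454)
9.717 scene (np.float64(-0.1707), 0.454)
omega 0.16600000000000023
9.767 [0.5238 0.0403 0.2882] [-0.05 -0.36 -0.69]
```

```bash
python3 trk.py 4 scene
```

```text
9.767 scene (np.float64(-0.1631), 0.454)
9.817 scene (np.float64(-0.1585), 0.455)
9.867 scene (np.float64(-0.1503), 0.454)
9.917 scene (np.float64(-0.1423), 0.454)
omega 0.14120000000000116
9.967 [0.5273 0.0399 0.2946] [ 0.05 -0.25  0.49]
```

```bash
python3 trk.py 3 scene
```

```text
9.967 scene (np.float64(-0.1386), 0.454)
10.017 scene (np.float64(-0.1301), 0.455)
10.067 scene (np.float64(-0.1219), 0.454)
omega 0.16699999999999818
10.117 [0.527  0.0397 0.2944] [0.63 1.27 0.76]
```

```bash
python3 trk.py 2 scene
```

```text
10.117 scene (np.float64(-0.1189), 0.455)
10.167 scene (np.float64(-0.1124), 0.451)
omega 0.13000000000000117
10.217 [0.5267 0.0398 0.2939] [0.36 0.53 0.77]
```

```bash
python3 trk.py 1 scene
```

```text
10.217 scene (np.float64(-0.1119), 0.453)
10.267 [0.5266 0.0398 0.2936] [-0.03  1.02 -0.02]
```

```bash
python3 -m creep '[[[0,-0.2,0,0,0],[0,-0.1,0,0,0]]]'; python3 trk.py 4 scene
```

```text
clock: 10.43
tool_pos: [0.5463, 0.0978, 0.2935]
orientation: [-179.9, -0.1, -18.7]
force: [0.6, 0.8, -0.2]
opening: 0.0002
gripper_force: 0.0
10.433 scene (np.float64(-0.1194), 0.455)
10.483 scene (np.float64(-0.1216), 0.453)
10.533 scene (np.float64(-0.1222), 0.453)
10.583 scene (np.float64(-0.1271), 0.453)
omega -0.047399999999999505
10.633 [0.5454 0.097  0.2926] [ 0.11 -0.83 -0.06]
```

```bash
python3 -m creep '[[[0,0.03,-0.18,0,0],[0,0.03,-0.18,0,0],[0.07,0.18,0,0,0],[0.07,0.18,0,0,0],[0.07,0.18,0,0,0],[0.07,0.18,0,0,0],[0.07,0.18,0,0,0],[0.07,0.18,0,0,0]]]'; python3 -m creep '[[[0.07,0.18,0,0,0],[0,0.06,0,0,0],[0,0,0.18,0,0],[0,0,0.18,0,0]]]'; python3 trk.py 3 scene
```

```text
clock: 11.3
tool_pos: [0.5511, -0.1487, 0.365]
orientation: [-180.0, -0.0, -18.6]
force: [0.4, -0.2, 0.9]
opening: 0.0004
gripper_force: 0.0
clock: 11.63
tool_pos: [0.5498, -0.1982, 0.294]
orientation: [-179.9, -0.3, -18.8]
force: [1.0, -0.1, -1.3]
opening: 0.0007
gripper_force: 0.0
11.633 scene (np.float64(-0.1635), 0.453)
11.683 scene (np.float64(-0.1684), 0.453)
11.733 scene (np.float64(-0.169), 0.455)
omega -0.05500000000000174
11.783 [ 0.5486 -0.1967  0.2908] [-0.14  0.03  1.5 ]
```

```bash
python3 -m creep '[[[0,-0.04,0,0,0],[0,0,0,0,0],[0,0,0,0,0],[0,0,0,0,0],[0,0,0,0,0],[0,0,0,0,0]]]'; python3 trk.py 4 scene
```

```text
clock: 12.28
tool_pos: [0.5529, -0.1883, 0.2934]
orientation: [-180.0, -0.1, -18.6]
force: [-1.1, -0.7, 0.6]
opening: 0.0002
gripper_force: 0.0
12.283 scene (np.float64(-0.1892), 0.452)
12.333 scene (np.float64(-0.1899), 0.454)
12.383 scene (np.float64(-0.1911), 0.454)
12.433 scene (np.float64(-0.1909), 0.453)
omega -0.012600000000000128
12.483 [ 0.5528 -0.1885  0.2928] [-0.73 -0.14  0.77]
```

```bash
python3 -m creep '[[[0,0.2,0,0,0],[0,0.1,0,0,0]]]'; python3 trk.py 4 scene
```

```text
clock: 12.65
tool_pos: [0.5333, -0.2462, 0.2927]
orientation: [180.0, 0.0, -18.5]
force: [-0.5, -0.4, -0.3]
opening: 0.0004
gripper_force: 0.0
12.65 scene (np.float64(-0.2004), 0.454)
12.7 scene (np.float64(-0.2014), 0.454)
12.75 scene (np.float64(-0.202), 0.454)
12.8 scene (np.float64(-0.2032), 0.453)
omega -0.01800000000000018
12.85 [ 0.5334 -0.2459  0.2925] [0.55 0.67 0.84]
```

```bash
python3 -m creep '[[[0,-0.1,0,0,0],[0,-0.1,0,0,0],[0,-0.05,0,0,0],[0,0,0,0,0],[0,0,0,0,0]]]'; python3 trk.py 4 scene
```

```text
clock: 13.27
tool_pos: [0.5499, -0.1971, 0.2927]
orientation: [180.0, -0.0, -18.5]
force: [-0.5, 0.0, 0.7]
opening: 0.0
gripper_force: 0.0
13.267 scene (np.float64(-0.213), 0.453)
13.317 scene (np.float64(-0.2129), 0.452)
13.367 scene (np.float64(-0.2134), 0.451)
13.417 scene (np.float64(-0.2126), 0.453)
omega 0.0013999999999996582
13.467 [ 0.5494 -0.1983  0.2926] [0.88 0.51 0.09]
```

```bash
python3 -m creep '[[[0,0,0,0,0],[0,0.2,0,0,0],[0,0.1,0,0,0]]]'; python3 trk.py 6 scene
```

```text
clock: 13.72
tool_pos: [0.5299, -0.2561, 0.2927]
orientation: [180.0, 0.0, -18.5]
force: [-0.4, -0.5, -1.1]
opening: 0.0003
gripper_force: 0.0
13.717 scene (np.float64(-0.2122), 0.453)
13.767 scene (np.float64(-0.2127), 0.452)
13.817 scene (np.float64(-0.2119), 0.453)
13.867 scene (np.float64(-0.2116), 0.454)
13.917 scene (np.float64(-0.2118), 0.454)
13.967 scene (np.float64(-0.212), 0.452)
omega 0.00228571428571422
14.017 [ 0.5305 -0.2548  0.2927] [ 0.45 -0.3  -0.02]
```

The boom is now at rest. I'll move clear to get an unobstructed check.

```bash
python3 -m creep '[[[0,0,-0.18,0,0],[0,0.05,-0.18,0,0],[0,0.2,-0.05,0,0],[0,0.2,0,0,0],[0,0.2,0,0,0],[-0.1,0.1,0,0,0],[0,0,0,0,0],[0,0,0,0,0]]]'; python3 - <<'E'
from trk import *
P=[snapshot("top"),snapshot("scene")]; save(P[0],"top3.png")
ob=[]
for p in P:
    for q in("boom_nose","rail_left","rail_right","boom"):
        for r in nets.landmark_of(p,q)[:1]:
            o=(p,q,r["uv"],r["confidence"]); a=fit_angle(A,[o],-.2); print(q,round(r["confidence"],2),np.round(a,3))
            if a[1]<5: ob.append(o)
print(fit_angle(A,ob,-.2),track(P[0]),track(P[1]),telemetry.get_obs()["clock"],telemetry.get_obs()["tool_pos"])
E
```

```text
clock: 14.68
tool_pos: [0.4628, -0.391, 0.3747]
orientation: [-180.0, 0.0, -18.7]
force: [0.6, -0.3, 1.5]
opening: 0.0003
gripper_force: 0.0
boom_nose 0.84 [-0.186  0.047]
rail_left 0.56 [-0.197  0.745]
rail_right 0.57 [-0.219  1.95 ]
boom 0.83 [-0.198  0.873]
boom_nose 0.91 [-0.224  0.074]
rail_left 0.67 [-0.228  2.118]
rail_right 0.57 [-0.182  0.857]
boom 0.7 [-0.193  1.238]
(np.float64(-0.2028924313572407), np.float64(1.5442273042026178)) (np.float64(-0.2065), 0.434) (np.float64(-0.2115), 0.455) 15.1833 [ 0.46400636 -0.3902021   0.37462207]
```

View pics/top3.png

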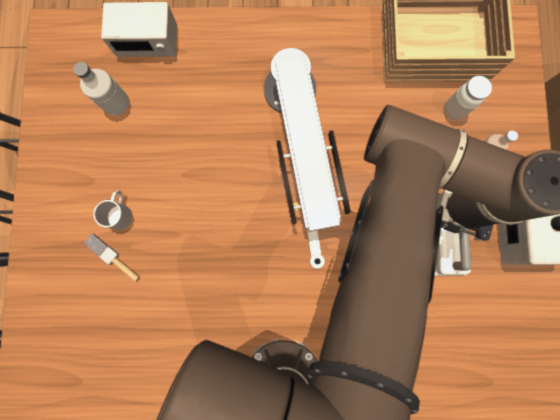

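The top view shows the boom over the strip, with its nose at (322,222) and the disc visible at (317,261). The robot is clear of it at the right, and the error is about 0.055 rad (limit 0.1). Now I'll wait and check for drift.

```bash
for i in 1 2 3 4 5; do python3 -m creep '[[[0,0,0,0,0],[0,0,0,0,0],[0,0,0,0,0],[0,0,0,0,0],[0,0,0,0,0],[0,0,0,0,0],[0,0,0,0,0],[0,0,0,0,0]]]' >/dev/null; done; python3 trk.py 2 scene top
```

```text
18.517 scene (np.float64(-0.2105), 0.454)
18.567 top (np.float64(-0.2051), 0.436)
18.617 scene (np.float64(-0.2105), 0.454)
18.667 top (np.float64(-0.2051), 0.436)
omega 0.021600000000001555
18.717 [ 0.4636 -0.3906  0.3747] [-0.13  1.01  0.77]
```

The boom hasn't drifted in over 3 s, so I'm handing the job in.

```bash
python3 -c "
from plant import workorder
print(workorder.close_job())"
```

```text
the job is handed in; nothing more can be done
None
```

The pressing arm stands still over the steel strip, about 0.055 rad off its line by my camera measurement (limit 0.1), with the robot clear of it; I handed the job in at about 19 s and no verdict came back.

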